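# Set two freshly sealed sample jars to settle

## Task

Two sample jars have just been sealed and must settle on the long wooden board, their lids weighed down. Stand the larger, blue-lidded jar in the middle of the round coaster and the smaller, white-lidded jar in the middle of the square coaster, then set the cream plug flat in the middle of the large jar's lid and the brass weight upright in the middle of the small jar's lid. Lay the kitchen timer that lies in front of the board (not the one at the back by the blender) face up on the bare board midway between the two coasters, and leave the beaker and the roll of tape where they are.

Things in the scene. Friction and masses are not known exactly. Their poses are not given: they have to be found in the camera images.
- large_jar: the larger sample jar: clear, with a blue screw lid; upright cylinder, 60 mm across, 75 mm high, about 0.18 kg, loose. Flat lid top. Origin: centre of its underside, z up.
- small_jar: the smaller sample jar: clear, with a white screw lid; upright cylinder, 52 mm across, 62 mm high, about 0.17 kg, loose. Flat lid top. Origin: centre of its underside, z up.
- brass_weight: brass weight with a knob on top, 26 mm across, 28 mm high, about 0.1 kg, loose, standing upright. It behaves as a solid whose sides can be gripped at half height. Origin: centre of its underside, z up.
- cream_plug: plain cream-coloured solid disc, 38 mm across, 18 mm high, about 0.03 kg, loose, lying flat. Origin: centre of its underside, z up.
- kitchen_timer: white kitchen timer with a small display and buttons, lying flat, face up: 66 mm along its own x, 62 mm along its own y, 20 mm high with the buttons (the case itself 17 mm), about 0.06 kg, loose, among the other things on the robot's side of the board (a second, similar timer far back beside the blender belongs to the room). Origin: centre of its underside, z up.
- board: long dark wooden board, fixed to the table: 120 mm along its own x (away from the robot), 360 mm along its own y (left to right), its top 12 mm above the table. Turned at most 0.25 rad. Origin: under its middle, at table height; the point midway between the coasters is the middle of the board.
- round_coaster: round cork coaster, 84 mm across, 6 mm thick, fixed on one end of the board, its centre 120 mm from the board's middle along the board's y; it may be at the left or the right end. Origin: centre of its underside, z up (its top is 18 mm above the table).
- square_coaster: square cork coaster, 80 x 80 mm, 6 mm thick, fixed on the other end of the board, its centre 120 mm from the board's middle. Origin: centre of its underside, z up (its top is 18 mm above the table).
- side_beaker: bystander: translucent plastic beaker, 68 mm across, 89 mm high, loose, to the left of the board; leave it alone. Origin: centre of its underside.
- tape_roll: bystander: roll of tape lying flat, 100 mm across, 25 mm high, loose, to the right of the board; leave it alone. Origin: centre of its underside.

How it is judged:
At the end, for the whole second after the job is handed in: Upright and at rest: large jar on the round coaster and small jar on the square one, within 14 mm of centre; cream plug on the large jar's lid and brass weight on the small jar's, within 12 mm of centre; timer face up on the board, within 15 mm of its middle along and across (horizontal distance between large_jar and round_coaster below 0.014 m and z of large_jar in the frame of round_coaster between 0.001 and 0.011 m and angle between each of large_jar, small_jar, brass_weight, cream_plug, kitchen_timer's own z axis and vertical below 0.1 rad and horizontal distance between small_jar and square_coaster below 0.014 m and z of small_jar in the frame of square_coaster between 0.001 and 0.011 m and horizontal distance between brass_weight and small_jar below 0.012 m and z of brass_weight in the frame of small_jar between 0.057 and 0.067 m and horizontal distance between cream_plug and large_jar below 0.012 m and z of cream_plug in the frame of large_jar between 0.07 and 0.08 m and x of kitchen_timer in the frame of board between -0.015 and 0.015 m and y of kitchen_timer in the frame of board between -0.015 and 0.015 m and z of kitchen_timer in the frame of board between 0.007 and 0.017 m and linear speed of each of large_jar, small_jar, kitchen_timer, brass_weight, cream_plug below 0.01 m/s); the robot touches nothing.
It fails at once if the beaker is pushed away or knocked over (moved more than 20 mm or tilted) (distance of side_beaker from where it was at the start of the episode above 0.02 m or angle between side_beaker's own z axis and vertical above 0.3 rad).
It fails at once if the roll of tape is moved more than 20 mm (distance of tape_roll from where it was at the start of the episode above 0.02 m).
It also fails if it takes over 96 s, if anything falls off the work surface, if the arm or the gripper's body presses on something with over 40 N, if the wrist force passes 120 N, or if a joint passes its speed limit or range.

## Robot

A 6-joint arm with a two-finger parallel gripper is mounted at the origin on a cart in front of the work surface, level with it; the furniture and walls round the work are solid. World frame = base frame: x ahead of the robot, y to its left, z up, the work surface at z = 0. Lengths are in m, angles in rad, forces in N, time in s.
With the tool pointing down it reaches from about 0.275 to 0.875 m from the base axis. Payload 12.5 kg.
Tool frame: the origin (TCP) lies on the centre line of the jaws, within the pads' length; the fingertips stand r.finger_overhang ahead of it and the grasp point (between the pads) lies 3 mm ahead of it (r.finger_overhang is the distance from the TCP to the fingertips, in m); z points along the fingers, y is the line along which they close (so a half turn about z gives the same grasp; the last joint's range is limited). The gripper opens to 85 mm and grips with 20 to 120 N. Pads are 22 mm wide; open, the fingers measure 114 mm over their backs; the gripper's body (76 mm by 85 mm) begins 54 mm behind the grasp point. The pads swing forward as they close: fully open they stand 13 mm farther back than shut.
Start: joints at [-1.234, 0.351, 1.652, -0, 1.139, -0.085], TCP at [0.225, -0.502, 0.253] pointing down, gripper open.
Joint ranges: [-2.75, 2.75], [-0.79, 2.1], [0.01, 2.65], [-1.57, 4.71], [0.07, 3.14], [-2.87, 2.87]. Speed limits (rad/s): [2.22, 2.22, 2.79, 3.14, 3.14, 3.14].

## Interface

Orientations are given as a unit quaternion [x, y, z, w].
In Python, from cell import r, optics gives the robot as it stands. The module is installed in compiled form; this text tells all that it offers. Calls block until the motion is done:
- r.move_to(position, orientation): joint-space move of the TCP to a pose.
- r.move_linear(position, rot=None, vel=0.15): straight line of the TCP; rot=None keeps the orientation; vel is the mean speed in m/s.
- r.set_joints(angles): joint-space move.
- r.set_gripper(opening, squeeze=None): opening from 0.0 (shut) to 1.0 (fully open); squeeze is the grip in N (None keeps the last); returns when the fingers have stopped.
- r.sleep(seconds).
- r.inverse_kinematics(position, orientation): joint angles nearest the present ones, or None.
- optics.get_image(name): name is "scene" or "top" or "wrist"; returns a dict with "pixels" (400x640x3 uint8, red, green, blue), "depth" (400x640 float32, m along the optical axis (not along the pixel's ray), 0 where there is no reading), "fx", "fy", "cx", "cy" (pixels), "D" ([k1, k2, p1, p2, k3] as OpenCV has them; the pictures are not rectified), "camera_from_world" (4x4, takes a point from world to camera coordinates); the wrist camera has in their place "mount" (4x4, takes a point from camera to tool coordinates, whose origin is the TCP and whose axes are the flange's). Camera axes: x right, y down, z forward; pixel columns grow to the right and rows downward; lengths in m; the calibration is good to about 2 mm. A picture is of the moment at which its call begins: read the wrist's pose just before it.
A pose or a line that the arm cannot do raises r.PlanningError and nothing moves.
- r.hand_in(): hands the job in; it is judged then, once.
Readings, each from a call of its own:
- r.current_t(): time.
- r.current_q(): joint angles.
- r.current_qvel(): joint speeds.
- r.current_effort(): joint torques, N m.
- r.current_tool_pos(): TCP position.
- r.current_ee_rot(): TCP orientation.
- r.current_contact_force(): force on the tool from outside, world axes, zero at the start.
- r.current_torque(): the same for the moment, N m.
- r.current_opening(): opening from 0.0 (shut) to 1.0 (fully open).
- r.current_finger_force(): force on a finger pad.
Only numpy, scipy, OpenCV 4.12 (cv2) and the standard library are available. Lean on these libraries where they do the work, as an engineer would, in place of code of your own. Each camera call takes 0.05 s, during which the arm holds its last target. There are 200 camera calls.

## Working session

There is one attempt and no reset: what is moved stays moved. The work goes in short steps, each a Python script; the robot and the scene stay as the last script left them, time stands still between calls to the robot, and variables do not carry over. Pictures are saved under pics/ and viewed, at most 14 in all, crops included, and the job is handed in when it is done.

```bash
mkdir -p pics; cat > h.py <<'E'
import numpy as np, cv2
from cell import r, optics
def snap(name,fn):
    im=optics.get_image(name); np.savez(''+fn+'.npz',**{k:np.array(v) for k,v in im.items()})
    cv2.imwrite(f'pics/{fn}.png',im['pixels'][:,:,::-1]); return im
def cloud(im,cfw=None):
    K=np.array([[im['fx'],0,im['cx']],[0,im['fy'],im['cy']],[0,0,1.]]); 
    h,w=im['depth'].shape; u,v=np.meshgrid(np.arange(w),np.arange(h))
    n=cv2.undistortPoints(np.stack([u,v],-1).reshape(-1,1,2).astype(float),K,np.array(im['D'],float)).reshape(h,w,2)
    d=im['depth']; P=np.dstack([n*d[...,None],d]); W=np.linalg.inv(im['camera_from_world'] if cfw is None else cfw)
    return P@W[:3,:3].T+W[:3,3]
def onplane(im,uv,z,cfw=None):
    K=np.array([[im['fx'],0,im['cx']],[0,im['fy'],im['cy']],[0,0,1.]])
    n=cv2.undistortPoints(np.array(uv,float).reshape(-1,1,2),K,np.array(im['D'],float)).reshape(-1,2)
    W=np.linalg.inv(im['camera_from_world'] if cfw is None else cfw)
    d=np.c_[n,np.ones(len(n))]@W[:3,:3].T; o=W[:3,3]; return o+d*((z-o[2])/d[:,2])[:,None]
E
python3 - <<'E'
from h import *
for c in('top','scene'):
    im=snap(c,c+'0'); print(c,im['fx'],im['D'],np.linalg.inv(im['camera_from_world']).round(3).tolist())
print(r.finger_overhang,r.current_ee_rot(),r.current_t(),r.current_opening())
E
```

```text
top 423.8608787525305 [-0.09391182  0.          0.          0.          0.        ] [[-0.008, -0.997, 0.074, 0.438], [-0.999, 0.01, 0.031, -0.018], [-0.032, -0.074, -0.997, 1.165], [0.0, 0.0, 0.0, 1.0]]
scene 429.70126980278235 [-0.11261071  0.          0.          0.          0.        ] [[-0.748, -0.484, 0.454, 0.009], [-0.663, 0.529, -0.53, 0.561], [0.016, -0.697, -0.717, 0.799], [0.0, 0.0, 0.0, 1.0]]
0.022 [ 9.77845974e-01  2.09325000e-01 -4.62847664e-05 -5.42144322e-04] 0.1 1.003560783971725
```

View pics/top0.png

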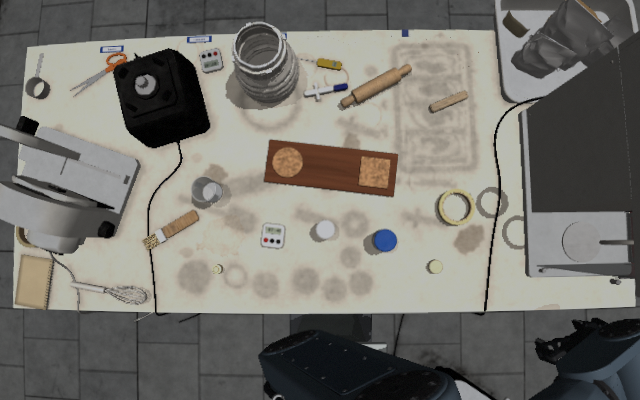

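View pics/scene0.png

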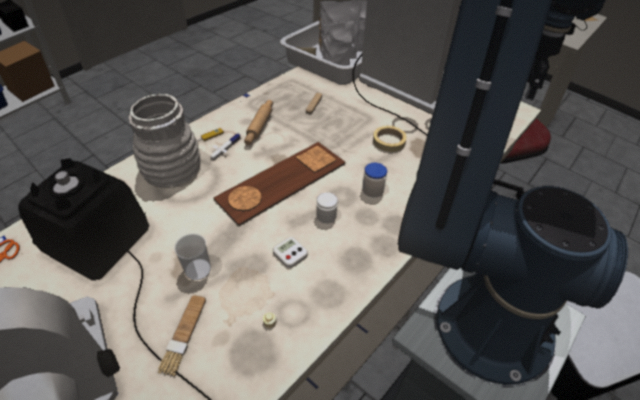

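The top view shows the round coaster at (288,162), square (375,172), timer (272,236), white jar (325,229), blue jar (385,240), brass (218,268), cream plug (435,267), beaker (207,190) and tape (456,207). The scene view agrees. Next I localize by depth height around each seed.

```bash
python3 - <<'E'
from h import *
im=dict(np.load('top0.npz')); C=cloud(im); hsv=cv2.cvtColor(im['pixels'],cv2.COLOR_RGB2HSV)
print('table z',np.median(C[255:300,300:330,2]),np.std(C[255:300,300:330,2]))
u,v=np.meshgrid(np.arange(640),np.arange(400))
S=dict(timer=(272,236,.017,20),small=(325,229,.062,18),large=(385,240,.075,18),brass=(218,268,.028,12),plug=(435,267,.018,13),beaker=(207,190,.089,24),tape=(456,207,.025,26))
for n,(a,b,H,R) in S.items():
    m=((u-a)**2+(v-b)**2<R*R)&(im['depth']>0)&(C[...,2]>H*.6)
    uv=np.c_[u[m],v[m]]; p=onplane(im,uv,H); c,wh,ang=cv2.minAreaRect((p[:,:2]*1000).astype(np.float32))
    print(n,m.sum(),'rect c',np.round(c,1),np.round(wh,1),round(ang,1),'mean',(p.mean(0)*1000).round(1),'ztop',C[m][:,2].max().round(4),np.median(C[m][:,2]).round(4), hsv[m].mean(0).round())
# board: dark hue
bm=((u>255)&(u<408)&(v>130)&(v<205)&(hsv[...,1]>90)).astype(np.uint8)
bm=cv2.morphologyEx(bm,cv2.MORPH_OPEN,np.ones((3,3)))
k=max(cv2.findContours(bm,0,1)[0],key=cv2.contourArea)[:,0]
p=onplane(im,k,.012); c,wh,ang=cv2.minAreaRect((p[:,:2]*1000).astype(np.float32)); print('board',c,wh,ang)
for n,(a,b) in dict(round=(288,162),square=(375,172)).items():
    m=((abs(u-a)<22)&(abs(v-b)<22)&(hsv[...,2]>135)&(hsv[...,1]>60)).astype(np.uint8)
    k=max(cv2.findContours(m,0,1)[0],key=cv2.contourArea)[:,0]
    p=onplane(im,k,.018); print(n,[np.round(x,1) for x in cv2.minAreaRect((p[:,:2]*1000).astype(np.float32))],np.median(C[b-5:b+5,a-5:a+5,2]))
E
```

```text
table z 0.001480561455072582 0.083605362799833
timer 517 rect c [448.8 147.7] [61.4 66. ] 83.5 mean [449.  147.2  17. ] ztop 0.0256 0.017 [ 68.  16. 164.]
small 289 rect c [462.4   3.1] [47.8 47.8] 44.5 mean [462.4   4.   62. ] ztop 0.0684 0.0619 [ 91.   6. 184.]
large 440 rect c [ 432.6 -149.3] [58.9 56.3] 89.2 mean [ 433.2 -149.    75. ] ztop 0.0797 0.0749 [108. 157. 137.]
brass 72 rect c [357.8 298.7] [23.3 25. ] 45.8 mean [357.8 298.9  28. ] ztop 0.0325 0.0215 [ 29.  44. 177.]
plug 163 rect c [ 359.7 -291. ] [37.9 34.8] 89.2 mean [ 359.8 -291.2   18. ] ztop 0.0253 0.0178 [ 29.  45. 173.]
beaker 255 rect c [569.1 314.6] [72.2 65.4] 89.4 mean [569.7 318.9  89. ] ztop 0.0938 0.076 [ 40.   9. 120.]
tape 478 rect c [ 520.5 -350.3] [98.5 94.7] 89.4 mean [ 520.8 -349.9   25. ] ztop 0.0329 0.0242 [ 24.  77. 162.]
board (632.4557495117188, -12.852615356445312) (357.2001647949219, 118.5427017211914) 82.70268249511719
round [array([648.9, 106.2]), array([79. , 79.8]), np.float64(44.5)] 0.01809839978714678
square [array([ 618. , -131.2]), array([78.4, 79.7]), np.float64(82.8)] 0.018184406407948273
```

Sizes, heights and the 239 mm spacing between coasters all match the spec. Before gripping low objects, I'll probe the bare table to see where the fingertips really are at different openings.

```bash
cat >> h.py <<'E'
def q(psi): return [np.cos(psi/2),np.sin(psi/2),0,0]
PSI=-0.129
def fz(): return np.array(r.current_contact_force())[2]
E
python3 - <<'E'
from h import *
r.move_to([.36,-.20,.06],q(PSI)); 
for o in (0.0,0.35,0.73):
    r.set_gripper(o,30); r.sleep(.2); z0=.034; r.move_linear([.36,-.20,z0],vel=.15); r.sleep(.1); f0=fz(); z=z0
    while z>.006 and abs(fz()-f0)<3: z-=.001; r.move_linear([.36,-.20,z],vel=.03)
    print(o,r.current_opening(),r.finger_overhang,'contact z',z,r.current_tool_pos(),fz()-f0,r.current_t())
    r.move_linear([.36,-.20,.045],vel=.15)
print(r.current_t(),r.current_q())
E
```

```text
0.0 0.0004148814490849958 0.022 contact z 0.02099999999999999 [ 0.36008444 -0.2000768   0.02193158] 28.170906432484863 6.1667
0.35 0.3499241479281008 0.022 contact z 0.02099999999999999 [ 0.36007779 -0.20004908  0.02153366] 15.5659537781033 10.6667
0.73 0.7330775970579475 0.022 contact z 0.015999999999999986 [ 0.3600705  -0.2000421   0.01635479] 10.982710569276126 16.4417
16.7833 [-6.20254460e-01  4.88176277e-01  2.13738922e+00 -6.44921192e-09
  5.14502193e-01  1.07950648e+00]
```

```bash
cat >> h.py <<'E'
ROUND=(.6489,.1062); SQ=(.618,-.1312); MID=(.6330,-.0127); T=.18
def pick(xy,z,psi=PSI,sq=35,zup=T,op=1.0):
    r.move_to([*xy,max(z+.06,.12)],q(psi)); r.set_gripper(op,sq); r.move_linear([*xy,z],vel=.2)
    r.set_gripper(0,sq); print('held',round(r.current_opening()*85,1),'mm',np.round(r.current_finger_force(),1)); r.move_linear([*xy,zup],vel=.25)
def place(xy,z,psi=PSI,rel=1.0,zup=T):
    r.move_to([*xy,T],q(psi)); r.move_linear([*xy,z+.012],vel=.25); r.move_linear([*xy,z],vel=.05)
    print('still',round(r.current_opening()*85,1)); r.set_gripper(rel); r.move_linear([*xy,zup],vel=.25); print('t',r.current_t())
E
python3 - <<'E'
from h import *
pick((.4328,-.1491),.045); place(ROUND,.045+.018+.001)
pick((.4624,.0035),.035); place(SQ,.035+.018+.001)
r.move_to([.36,-.20,.2],q(PSI)); snap('top','top1'); print(r.current_t())
E
```

```text
held 57.9 mm 35.4
still 57.6
t 22.5083
held 50.2 mm 34.8
still 50.2
t 28.2583
29.35
```

View pics/top1.png

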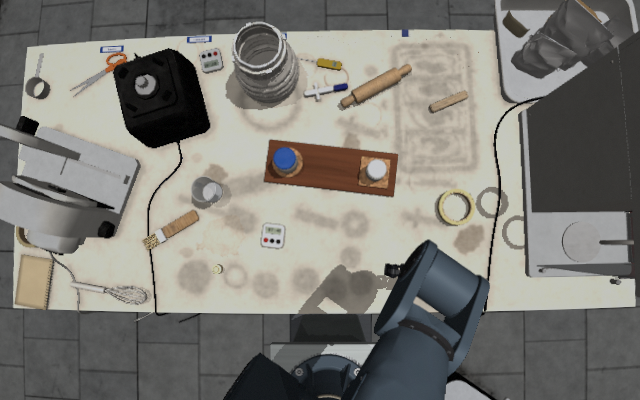

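Both jars stand on their coasters: the blue lid is at (285,159) and the white lid at (376,170). I'll measure the lid centres, then stack on those and place the timer.

```bash
python3 - <<'E'
from h import *
im=dict(np.load('top1.npz')); C=cloud(im); u,v=np.meshgrid(np.arange(640),np.arange(400)); L={}
for n,a,b,H in (('L',285,159,.093),('S',376,170,.080)):
    m=((u-a)**2+(v-b)**2<20**2)&(C[...,2]>H-.025)&(im['depth']>0)
    p=onplane(im,np.c_[u[m],v[m]],H); c,wh,_=cv2.minAreaRect((p[:,:2]*1000).astype(np.float32)); print(n,c,wh,p.mean(0),np.median(C[m][:,2]))
    L[n]=np.array(c)/1000
ok=np.linalg.norm(L['L']-ROUND)<.006 and np.linalg.norm(L['S']-SQ)<.006; print(ok)
np.savez('lids.npz',**L)
if ok:
    pick((.3598,-.2911),.0235); place(L['L'],.0235+.093+.001)
    pick((.4489,.1475),.0180,psi=-.113); place(MID,.0180+.012+.001)
    pick((.3578,.2988),.0240); place(L['S'],.0240+.080+.001)
    r.move_to([.36,-.20,.2],q(PSI)); snap('top','top2'); snap('scene','scene2'); print(r.current_t())
E
```

```text
L (643.5949096679688, 105.19490051269531) (59.64995574951172, 59.96658706665039) [0.64239628 0.10586818 0.093     ] 0.09273305422761058
S (614.4486083984375, -129.6844482421875) (50.69163131713867, 53.741188049316406) [ 0.61414258 -0.12952748  0.08      ] 0.0796148080559238
True
held 36.0 mm 33.9
still 36.5
t 35.4917
held 59.7 mm 35.4
still 59.2
t 41.575
held 24.5 mm 33.9
still 24.2
t 49.0083
50.1417
```

```bash
python3 - <<'E'
import cv2,numpy as np
a=cv2.imread('pics/top2.png')[120:220,240:420]; b=cv2.imread('pics/scene2.png')[110:250,190:390]
cv2.imwrite('pics/c2.png',np.vstack([cv2.resize(a,(540,300),interpolation=2),cv2.resize(b,(540,300))]))
from h import *
im=dict(np.load('top2.npz')); C=cloud(im); u,v=np.meshgrid(np.arange(640),np.arange(400))
def f(n,a,b,lo,hi,H,R=26):
    m=((u-a)**2+(v-b)**2<R**2)&(C[...,2]>lo)&(C[...,2]<hi)&(im['depth']>0)
    p=onplane(im,np.c_[u[m],v[m]],H); c,wh,_=cv2.minAreaRect((p[:,:2]*1000).astype(np.float32)); print(n,m.sum(),np.round(c,1),np.round(wh,1),np.median(C[m][:,2]))
f('plug',285,157,.102,.13,.111); f('brass',376,168,.090,.125,.108); f('timer',331,167,.0225,.045,.029)
f('largelid',285,159,.07,.13,.093); f('smalllid',376,170,.06,.125,.080)
E
```

```text
plug 181 [641.4 104.3] [35.7 35.9] 0.11066227912962079
brass 86 [ 609.6 -128.6] [22.6 23. ] 0.10105539253968365
timer 534 [629.2 -11.9] [61.6 66.2] 0.0291975600505211
largelid 439 [643.6 106.4] [56.9 60.2] 0.09513700536946268
smalllid 331 [ 614.7 -129.9] [50.5 52.9] 0.0804899624871005
```

View pics/c2.png

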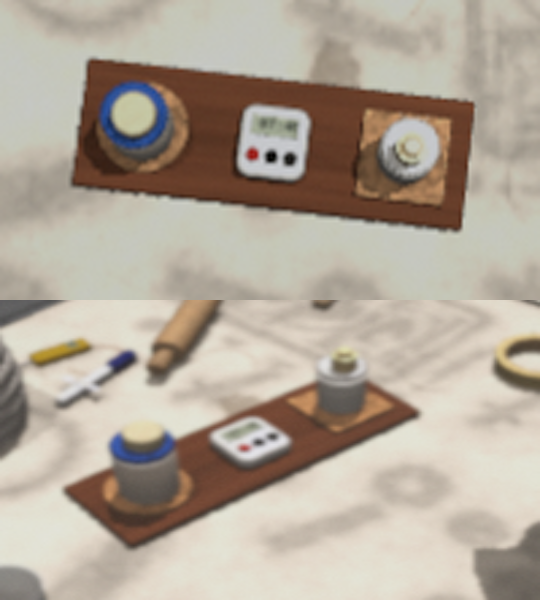

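The picture shows the plug on the blue lid at crop (135,113), the timer face up mid-board at (272,142), and the brass upright on the white lid at (412,148). Measured offsets are about 5 mm or less, against limits of 12–15 mm, and the heights match. I'm handing it in.

```bash
python3 -c "
from h import *
print(r.hand_in(), r.current_t())"
```

```text
the job is handed in; nothing more can be done
the job is handed in; nothing more can be done
```

I handed the job in at about 50 s of the 96 s allowed: both jars stand on their coasters with plug and brass weight on the lids, the timer lies face up mid-board, all within about 5 mm of centre by the top camera, and I never touched the beaker or tape; the hand-in returned no verdict.

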